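# Slide the trivet between steamer and jar

## Robot

A 7-joint arm with a two-finger parallel gripper is mounted at the origin on the work surface. World frame = base frame: x ahead of the robot, y to its left, z up, the work surface at z = 0. Lengths are in m, angles in rad, forces in N, time in s.
With the tool pointing down it reaches from about 0.425 to 0.925 m from the base axis. Payload 6.8 kg.
Tool frame: the origin (TCP) lies on the centre line of the jaws, within the pads' length; the fingertips stand 17 mm ahead of it and the grasp point (between the pads) lies 2 mm behind it; y points along the fingers, z is the direction in which the jaws open and shut, and the axes are right-handed (so a half turn about y gives the same grasp; the last joint's range is limited). The gripper opens to 85 mm and grips with 20 to 120 N. Pads are 22 mm wide; open, the fingers measure 114 mm over their backs; the gripper's body (76 mm by 85 mm) begins 54 mm behind the grasp point. The pads swing forward as they close: fully open they stand 13 mm farther back than shut.
Start: joints at [-1.38, 0.477, 0.022, 1.555, -0.011, 1.109, -0.083], TCP at [0.199, 0.645, 0.248] pointing down, gripper open.
Joint ranges: [-2.96, 2.96], [-0.34, 2.1], [-1.41, 1.46], [0.24, 2.44], [-1.37, 4.51], [0.17, 1.92], [-2.96, 2.96]. Speed limits (rad/s): [2.39, 2.39, 3.14, 3.14, 3.14, 3.14, 3.14].

## Interface

Orientations are given as a rotation vector (axis times angle).
In Python, from bench import r gives the robot as it stands. The module is installed in compiled form; this text tells all that it offers.
- The arm moves only by the tool arm_command, never from a script. Its argument "motion" is a list of rows, each a list of 2 entries, a list of its own where there are three numbers: the shift along the world's x, y, z in mm, then the turn about the world's z in degrees. In form: [[[dx, dy, dz], turn], ...]. A call has 1 to 20 rows; each row shifts and turns the pose as measured when the row begins; what a row does not reach is not made up. A row lasts 1/8 s, in which the tool goes at most 62.5 mm and 10.7 degrees, less where a joint would pass 70% of its speed; a pose out of reach is approached as far as the arm can. A call is refused whole if a number of a shift passes 62.5 or a number of a turn 10.7, either way. A call with a gripper value outside its range is refused whole. "fingers" is the opening, from -1 (shut) to 1 (fully open), so that 0 is half open, set as the call begins (left out, the last holds). The fingers move at their own pace and stop on an object; "grip_force" is the grip in N (left out, the last holds). Time passes only in rows, so rows that do not move let the fingers close. It gives the time, the measured TCP pose, the force and the opening at its end, in the units of the state.
- r.get_obs(): the state, without advancing time (a new reading comes with each control period).
- r.grab_frame(name): name is "scene" or "top" or "wrist"; returns a dict with "frame" (480x640x3 uint8, red, green, blue), "depth" (480x640 float32, m along the optical axis (not along the pixel's ray), 0 where there is no reading), "fx", "fy", "cx", "cy" (pixels), "k1" (the pictures are not rectified: a ray, as slopes to the right and down, at radius r is drawn at 1 + k1 r^2 times it, then the intrinsics apply), "eye" and "attitude" of the camera in the world; the wrist camera has in their place "mount" (4x4, takes a point from camera to tool coordinates, whose origin is the TCP and whose axes are the tool frame's). Camera axes: x right, y up, looking along -z (the intrinsics and any distortion apply to the point x, -y, -z); pixel columns grow to the right and rows downward; lengths in m; the calibration is good to about 2 mm. A picture is of the moment at which its call begins: read the wrist's pose just before it.
- r.hand_in(): hands the job in, once; it reports no verdict.
The state is a dict: "clock": time; "joints": joint angles; "qvel": joint speeds; "tau": joint torques, N m; "tcp_pos": TCP position; "orientation": TCP orientation; "contact_force": force on the tool from outside, world axes, zero at the start; "moment": the same for the moment, N m; "grip_width": finger opening in m.
Only numpy, scipy, OpenCV 4.12 (cv2) and the standard library are available. Lean on these libraries where they do the work, as an engineer would, in place of code of your own. Each camera call takes 0.05 s, during which the arm holds its last target. There are 200 camera calls.

## Task

Push the aluminium trivet along the counter, from the robot's right to its left, through the narrow gap between the steamer and the twist-cap jar, until the whole trivet is out past the narrowest point on the other side, and leave it there flat on its feet. Only push it, never lift or tip it; it may brush the steamer and jar but must not be jammed hard against them, and the robot itself must not bump them. Leave the bowl, tea glass and spatula where they are.

Things in the scene. Friction and masses are not known exactly. Their poses are not given: they have to be found in the camera images.
- trivet: Loose cast aluminium trivet, barred slab 170 mm (its x) by 120 mm (its y), corner radius 18 mm, 0.4 to 0.75 kg, on four 10 mm high rubber feet. Slab spans heights 10 to 26 mm (push there); slots too narrow for fingers. Origin: footprint centre at counter height. Its +y side leads, within 20 deg of the passage. Starts 190 to 260 mm before the narrowest line, up to 25 mm off the centre line.
- trivet_rear_a (a point): End of the trivet's trailing (-y) side at its -x end: the unrounded corner (-85, -60) mm from its centre, 18 mm above the counter. Axes as the trivet.
- trivet_rear_b (a point): The same at its +x end: (+85, -60) mm from its centre, 18 mm above the counter.
- gap_mid (a point): Point on the counter midway between steamer and jar, on the line joining their axes, where the gap is narrowest: 179 mm, so 4.5 mm to spare on each side of the trivet. x: level, across the gap, from jar to steamer; y: level, the passage direction in which to push (the robot's left, turned up to 12 deg); z up. It has the steamer's yaw.
- steamer: Steel tiered steamer, heavy and filled, does not move: round, 180 mm across, 163 mm high with its lid knob; loop handles on its far side, away from the gap. Stands on the far side of the gap from the robot. Origin: its axis at counter height.
- jar: Full glass jar with a steel twist cap, heavy, does not move: round, 90 mm across, 140 mm high. Stands on the robot's side of the gap. Origin: its axis at counter height.
- bowl: White enamel bowl, 150 mm across, 60 mm high, loose, beyond the gap: its near rim at least 220 mm past the narrowest line. Origin: centre of its foot. Bystander.
- tea_glass: Small clear tea glass, 64 mm across, 85 mm high, loose, past the gap on the robot's side of the passage. Origin: centre of its foot. Bystander.
- spatula_tip (a point): End of the blade of a bamboo spatula, 260 mm long, lying on the counter, loose, on the far right. Its x runs from handle to blade; lies roughly along the robot's left-right direction, blade towards the steamer. Bystander.
There are look-alikes about, which are no part of the job. Of the things shaped like the steamer, the steel one is meant.

How it is judged:
By the outcome, as a careful person would: the job done as asked, in the order asked, and still so for the second after the job is handed in, with the robot touching nothing.
It also fails if it takes over 54 s, if anything falls off the work surface, if the arm or the gripper's body presses on something with over 40 N, if the wrist force passes 120 N, or if a joint passes its speed limit or range.

## Working session

There is one attempt and no reset: what is moved stays moved. The work goes in short steps, Python scripts to look and compute and a tool call to move; the robot and the scene stay as the last step left them, time stands still between calls to the robot, and variables do not carry over. Pictures are saved under pics/ and viewed, and the job is handed in when it is done.

Besides the shell and the picture viewer there is one more tool, called after "Request:" by a JSON object that holds its "fn" and its "kwargs". arm_command: Moves the arm, as the interface text tells. Its arguments: {"type":"object","properties":{"motion":{"type":"array"},"fingers":{"type":"number"},"grip_force":{"type":"number"}},"required":["motion"]}

```bash
mkdir -p pics
cat > h.py <<'E'
import numpy as np, cv2
from scipy.spatial.transform import Rotation as R
from bench import r
def grab(n,tag):
    o=r.get_obs(); f=r.grab_frame(n)
    cv2.imwrite(f'pics/{tag}.png',f['frame'][...,::-1])
    if n=='wrist':
        T=np.eye(4);T[:3,:3]=R.from_rotvec(o['orientation']).as_matrix();T[:3,3]=o['tcp_pos']
        M=T@np.array(f['mount']); f['E'],f['A']=M[:3,3],M[:3,:3]
    else:
        a=np.array(f['attitude'],float); f['E']=np.array(f['eye']); f['A']=a if a.shape==(3,3) else R.from_rotvec(a).as_matrix()
    return f
def rays(f,uv):
    uv=np.asarray(uv,float).reshape(-1,2)
    d=(uv-[f['cx'],f['cy']])/[f['fx'],f['fy']]; s=d.copy()
    for _ in range(10): s=d/(1+f['k1']*(s**2).sum(1,keepdims=True))
    return np.c_[s[:,0],-s[:,1],-np.ones(len(s))]@f['A'].T
def onplane(f,uv,z):
    d=rays(f,uv); return f['E']+d*((z-f['E'][2])/d[:,2])[:,None]
def cloud(f):
    v,u=np.mgrid[:480,:640]; d=rays(f,np.c_[u.ravel(),v.ravel()])
    return (f['E']+d*f['depth'].reshape(-1,1)).reshape(480,640,3)
E
python3 - <<'E'
from h import *
print(r.get_obs())
for n in('scene','top','wrist'):
    f=grab(n,n+'0'); print(n,{k:v for k,v in f.items() if k not in('frame','depth')})
E
```

```text
{'clock': 0.0, 'joints': array([-1.38009402,  0.47781293,  0.02237434,  1.55645444, -0.01148251,
        1.10932053, -0.08308424]), 'qvel': array([ 9.74734048e-04,  5.72182137e-04,  6.81370534e-05, -4.81096037e-04,
       -9.84920547e-04,  5.00658097e-04,  5.16146400e-04]), 'tau': array([-8.21931990e-04, -5.96452582e+01,  1.60698362e+00, -2.81206530e+01,
        1.22669328e-02,  9.42428451e-03,  4.11067191e-06]), 'tcp_pos': array([0.19857396, 0.64453525, 0.24731652]), 'orientation': array([-1.55991135,  0.23465444, -0.23448484]), 'contact_force': array([ 0.47164407, -0.74637512,  0.35761257]), 'moment': array([0.04822543, 0.00046514, 0.00430194]), 'grip_width': 0.08527692288303881}
scene {'fx': 505.0668968573899, 'fy': 505.0668968573899, 'cx': 314.54786743942765, 'cy': 237.68448050660115, 'k1': -0.09417919330891694, 'eye': array([0.21314042, 0.29472971, 1.25215687]), 'attitude': array([ 0.15760778, -0.35776183, -2.2278188 ]), 'E': array([0.21314042, 0.29472971, 1.25215687]), 'A': array([[-0.62940712,  0.74092534, -0.23425695],
       [-0.77701756, -0.59639334,  0.20139187],
       [ 
[... 475 characters left out ...]
98685906]])}
wrist {'fx': 412.9357951538124, 'fy': 412.9357951538124, 'cx': 317.7060406079572, 'cy': 238.32196483630446, 'k1': -0.04447578496742573, 'mount': array([[ 1.07526789e-03, -9.64171309e-01, -2.65278213e-01,
        -6.72244176e-02],
       [ 2.50130845e-04,  2.65278618e-01, -9.64171765e-01,
        -1.25812176e-01],
       [ 9.99999391e-01,  9.70388679e-04,  5.26414565e-04,
        -6.12469632e-05],
       [ 0.00000000e+00,  0.00000000e+00,  0.00000000e+00,
         1.00000000e+00]]), 'E': array([0.13436837, 0.66454861, 0.37322924]), 'A': array([[ 0.29539275, -0.92125287, -0.2530539 ],
       [ 0.95537414,  0.28433249,  0.0800955 ],
       [-0.00183676, -0.26542078,  0.96413092]])}
```

View pics/top0.png

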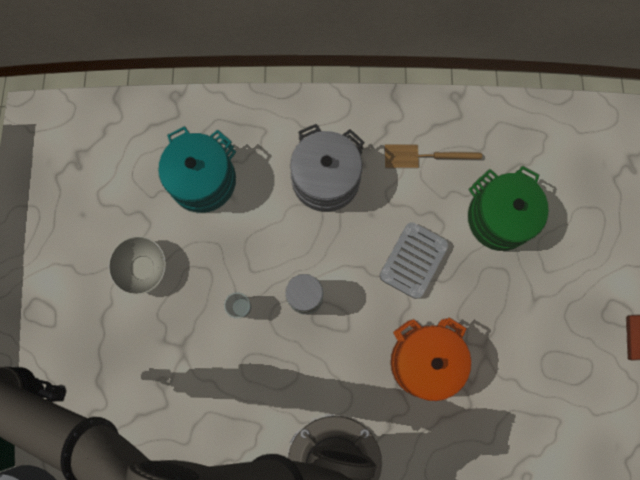

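View pics/scene0.png

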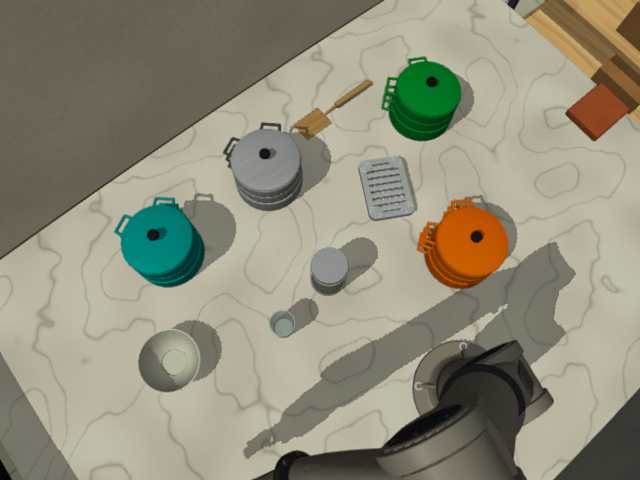

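The top view shows the trivet at (416,260), the steel steamer at (327,168), the jar at (304,293), the glass at (238,305) and the bowl at (138,265). Next I'll measure them.

```bash
cat >> h.py <<'E'
def circ(P):
    A=np.c_[2*P,np.ones(len(P))]; s=np.linalg.lstsq(A,(P**2).sum(1),rcond=None)[0]
    return s[:2],np.sqrt(s[2]+s[0]**2+s[1]**2)
def blob(C,box,z0,z1):
    x0,x1,y0,y1=box
    m=((C[...,0]>x0)&(C[...,0]<x1)&(C[...,1]>y0)&(C[...,1]<y1)&(C[...,2]>z0)&(C[...,2]<z1)).astype(np.uint8)
    n,l,s,_=cv2.connectedComponentsWithStats(m)
    return (l==1+np.argmax(s[1:,4])).astype(np.uint8)
def hull(m): return cv2.convexHull(max(cv2.findContours(m,cv2.RETR_EXTERNAL,cv2.CHAIN_APPROX_NONE)[0],key=cv2.contourArea))[:,0].astype(float)
E
python3 - <<'E'
from h import *
for n,t in(('top',(416,260)),('scene',(386,188))):
    f=grab(n,n+'1'); C=cloud(f)
    px=dict(top=dict(st=(345,160),jar=(304,293),tri=(416,260),bowl=(138,265),gl=(238,305),table=(360,240)),scene=dict(st=(280,165),jar=(330,265),tri=(386,188),bowl=(175,362),gl=(283,324),table=(230,250)))[n]
    for k,(u,v) in px.items(): print(n,k,C[v,u].round(3))
    for k,h,rad,tol in(('jar',.14,.06,.006),('st',None,.1,.006)):
        c=C[px[k][1],px[k][0]]; z=c[2]
        m=blob(C,(c[0]-.15,c[0]+.15,c[1]-.15,c[1]+.15),z-tol,z+tol)
        e=hull(m); P=onplane(f,e,z)[:,:2]; print(k,z,circ(P),(cv2.minEnclosingCircle(P.astype(np.float32))))
    c=C[px['tri'][1],px['tri'][0]]
    m=blob(C,(c[0]-.15,c[0]+.15,c[1]-.15,c[1]+.15),.018,.04)
    P=onplane(f,hull(m),.026)[:,:2].astype(np.float32); print('tri',cv2.minAreaRect(P))
    rect=cv2.minAreaRect(P); print(cv2.boxPoints(rect))
E
```

```text
top st [ 0.731 -0.023  0.138]
top jar [0.411 0.073 0.136]
top tri [ 0.506 -0.208  0.018]
top bowl [0.491 0.507 0.008]
top gl [ 0.391  0.244 -0.001]
top table [ 0.561 -0.067 -0.005]
jar 0.1362422018498164 (array([0.41387049, 0.07462154]), np.float64(0.04259928098643423)) ((0.4137134850025177, 0.07471881061792374), 0.04302066192030907)
st 0.13768614315335448 (array([0.71921037, 0.02308409]), np.float64(0.0820416706060586)) ((0.7196348309516907, 0.02340596541762352), 0.0833604484796524)
tri ((0.5055122375488281, -0.20154361426830292), (0.12167870253324509, 0.17249837517738342), 60.93383026123047)
[[ 0.40056843 -0.21281928]
 [ 0.5513422  -0.29662234]
 [ 0.61045605 -0.19026795]
 [ 0.4596823  -0.10646489]]
scene st [0.684 0.008 0.141]
scene jar [0.414 0.073 0.141]
scene tri [ 0.504 -0.2    0.025]
scene bowl [0.486 0.494 0.005]
scene gl [0.396 0.232 0.001]
scene table [0.632 0.221 0.002]
jar 0.14122578728048052 (array([0.41546609, 0.07457177]), np.float64(0.042519403131802844)) ((0.41505539417266846, 0.07437610626220703), 0.04329327493906021)
st 0.14051843726434954 (array([0.72237359, 0.02349017]), np.float64(0.0771615909707598)) ((0.722728431224823, 0.023344838991761208), 0.0801398977637291)
tri ((0.5072875022888184, -0.2014087736606598), (0.12291255593299866, 0.17489029467105865), 61.125274658203125)
[[ 0.40103674 -0.21299773]
 [ 0.55418426 -0.2974516 ]
 [ 0.61353827 -0.18981981]
 [ 0.46039075 -0.10536596]]
```

Run:
```python
from h import *
f=grab('top','top2'); C=cloud(f).reshape(-1,3)
g=grab('scene','scene2'); C2=cloud(g).reshape(-1,3)
for nm,D in(('top',C),('scene',C2)):
    c=f['E'] if 0 else None
    print(nm)
    for x in np.arange(.70,.18,-.02):
        print('%.2f '%x+' '.join('%3d'%(1000*q[:,2].max()) if len(q:=D[(abs(D[:,0]-x)<.01)&(abs(D[:,1]-y)<.01)]) else '  .' for y in np.arange(-.1,-.5,-.02)))
t=grab('top','top3')
im=t['frame'][180:420,340:640][...,::-1]; cv2.imwrite('pics/crop.png',cv2.resize(im,None,fx=2.5,fy=2.5))
```

```text
top
0.70   7   6   9   5   8   8   7   5   7   9   8   7 111 118 127 138 141 138 139 133
0.68   5   6   4   5   5   7  11   6   6   4   8   8 114 133 140 141 143 143 143 139
0.66   6   4   5   9   4   4   7   7   5   4   6  10   7 136 142 143 144 147 142 144
0.64   9   6   9   6   6   7   6   9   7   7   6   8  83 139 145 144 161 166 148 143
0.62   6   7   4   5   8   5   7   5   7   6   8   9 103 138 143 146 166 170 144 145
0.60  10   6  10   6  30  31  32   7   9  11   7   5 110 136 146 145 146 168 147 148
0.58   5   8   6  30  31  35  32  35  33   8   6  10   9 140 143 144 143 144 145 143
0.56   8   7   8  31  30  29  29  31  32  31  11   8   5 121 136 146 144 143 145 140
0.54   8   7  24  34  31  30  29  26  30  32   5   7   6   7 118 137 137 138 139 134
0.52   6   5  33  31  30  30  32  31  30  30   8   5   5   5   9  10   7   6   9   7
0.50   8  31  34  31  35  31  28  29  29  26   6   5   8   7   7   8  10   9   5  10
0.48   7  36  31  31  30  28  33  32  31  11   4   7  10   6  10   5   5   6   6   7
0.46   6  32  32  32  30  32  31  30  21   9   7   5   8  10   8   7   6   7
[... 2629 characters left out ...]
   6   6   6   5   6
0.34   6   5   5 120 127 136 136 135 132 120 119   3   5   6   5   7   6   6   8   6
0.32   4   4 118 131 139 139 144 142 140 138 130   .   .   4   3   6   7   6   6   6
0.30   7   7  47 136 142 143 144 143 143 140 135   .   .   2   4   5   5   6   7   6
0.28   8   6 135 140 145 144 145 145 144 142 139 132   .   .   4   5   7   6   5   6
0.26   4   6 136 142 144 145 167 167 145 145 142 135   .   .   8   5   6   6  10   6
0.24   5   5 136 141 143 145 168 167 144 142 140 134   .   .   6   6   6   7   5   6
0.22   5   5 134 138 144 143 145 145 144 143 139 128   .   .   6   5   7   8   7   5
0.20   3   6   4 136 139 143 143 144 143 140 135   .   .   2   6   4   7   3   7   6
```

View pics/crop.png

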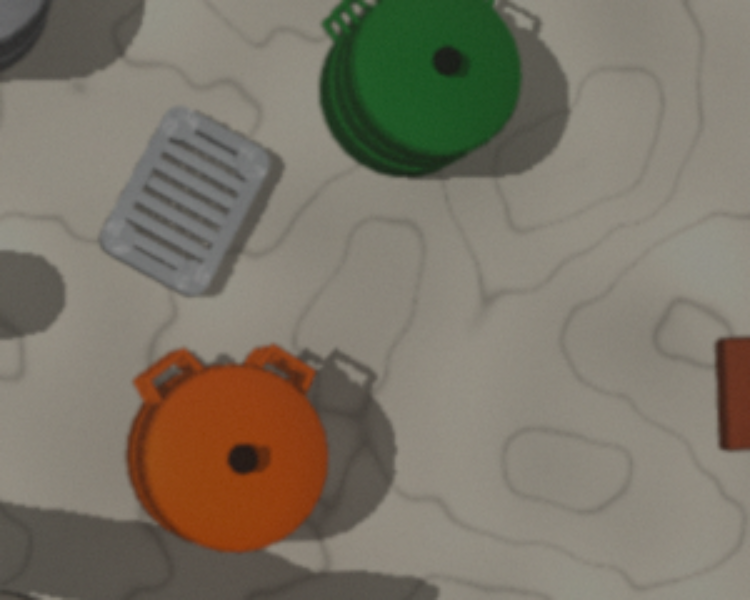

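Run:
```python
import numpy as np
n=22
a=np.radians(np.linspace(72.9,-34.4,n+1)); s=np.linspace(0,1,n+1)
rad=np.where(s<.2,.675,np.interp(s,[.2,1],[.675,.544]))*1000
P=np.c_[rad*np.cos(a),rad*np.sin(a)]; print(np.diff(P,axis=0).round().astype(int).tolist())
```

```text
[[54, -19], [52, -24], [50, -28], [48, -32], [42, -40], [36, -45], [31, -47], [27, -49], [22, -51], [18, -52], [13, -53], [8, -53], [4, -53], [-1, -52], [-5, -51], [-10, -50], [-14, -48], [-18, -46], [-22, -44], [-25, -42], [-28, -39], [-31, -36]]
```

Request:
{"fn": "arm_command", "kwargs": {"motion": [[[54,-19,0],-5],[[52,-24,0],-5],[[50,-28,0],-5],[[48,-32,0],-5],[[42,-40,0],-5],[[36,-45,0],-5],[[31,-47,0],-5],[[27,-49,0],-5],[[22,-51,0],-5],[[18,-52,0],-5],[[13,-53,0],-5],[[8,-53,0],-5],[[4,-53,0],-5],[[-1,-52,0],-5],[[-5,-51,0],-5],[[-10,-50,0],-5],[[-14,-48,0],-5],[[-18,-46,0],-5],[[-22,-44,0],-5],[[-25,-42,0],-5]], "fingers": 1}}

```text
clock: 2.9
tcp_pos: [0.5138, -0.2586, 0.2507]
orientation: [-0.907, 1.57, -1.585]
contact_force: [1.4, -0.1, -0.1]
grip_width: 0.0847
```

```bash
cat >> h.py <<'E'
def st():
    o=r.get_obs(); M=R.from_rotvec(o['orientation']).as_matrix()
    print('t',round(o['clock'],2),'tcp',(o['tcp_pos']*1000).round(1),'jaw',np.degrees(np.arctan2(M[1,2],M[0,2])).round(2),'down',M[:,1].round(3),'F',np.round(o['contact_force'],1))
E
python3 - <<'E'
from h import *
st(); grab('wrist','w1')
E
```

```text
t 2.9 tcp [ 513.8 -258.6  250.7] jaw -29.73 down [ 0.013 -0.002 -1.   ] F [ 1.4 -0.1 -0.1]
```

View pics/w1.png

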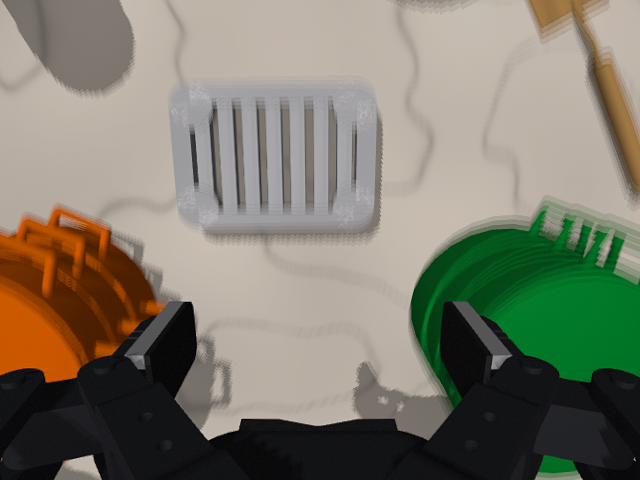

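Request:
{"fn": "arm_command", "kwargs": {"motion": [[[-40,-20,-10],0.7],[[-13,-8,-20],0],[[0,0,-30],0],[[0,0,0],0]]}}

```text
clock: 3.45
tcp_pos: [0.4535, -0.2967, 0.1914]
orientation: [-0.905, 1.569, -1.592]
contact_force: [-0.4, 0.2, 0.5]
grip_width: 0.0851
```

Run:
```python
from h import *
st(); f=grab('wrist','w2'); C=cloud(f); st()
m=blob(C,(.35,.67,-.35,-.05),.018,.05)
P=onplane(f,hull(m),.026)[:,:2].astype(np.float32); b=cv2.minAreaRect(P); print(b); print(cv2.boxPoints(b).round(4))
```

```text
t 3.45 tcp [ 453.5 -296.7  191.4] jaw -29.97 down [ 0.014 -0.006 -1.   ] F [-0.4  0.2  0.5]
t 3.5 tcp [ 454.4 -297.4  192.8] jaw -29.96 down [ 0.017 -0.008 -1.   ] F [ 0.4 -0.4 -0.4]
((0.5010561347007751, -0.2115355283021927), (0.0971943736076355, 0.17085044085979462), 60.28386306762695)
[[ 0.4028 -0.2114]
 [ 0.5512 -0.2961]
 [ 0.5993 -0.2117]
 [ 0.451  -0.127 ]]
```

View pics/w2.png

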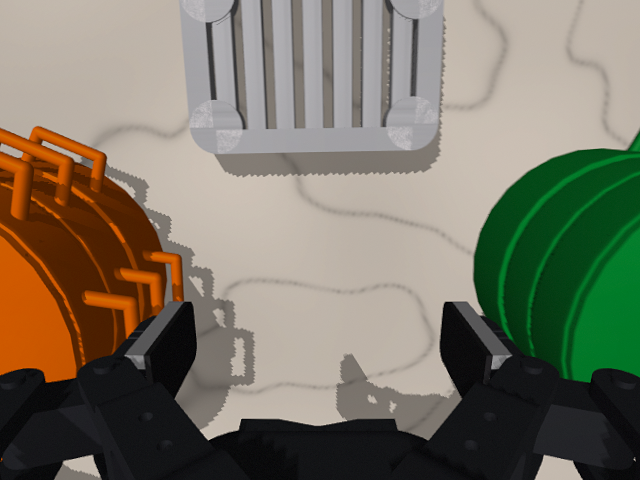

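Request:
{"fn": "arm_command", "kwargs": {"motion": [[[7,12,-20],0.7],[[0,0,-30],0],[[0,0,-30],0],[[0,0,-30],0],[[0,0,-18],0],[[0,0,0],0],[[0,0,0],0]]}}

```text
clock: 4.38
tcp_pos: [0.472, -0.2864, 0.0709]
orientation: [-0.903, 1.538, -1.589]
contact_force: [-0.7, -0.0, 0.1]
grip_width: 0.0855
```

Run:
```python
from h import *
st(); f=grab('wrist','w3'); C=cloud(f); st()
for u,v in((190,304),(180,310),(165,330),(450,306),(465,312),(192,330)): print(u,v,C[v,u].round(4),f['depth'][v,u])
t=grab('scene','s3'); cv2.imwrite('pics/s3c.png',cv2.resize(t['frame'][100:300,300:520][...,::-1],None,fx=3,fy=3))
```

```text
t 4.38 tcp [ 472.  -286.4   70.9] jaw -28.86 down [ 0.034 -0.013 -0.999] F [-0.7 -0.   0.1]
t 4.42 tcp [ 472.  -286.4   71. ] jaw -28.85 down [ 0.034 -0.013 -0.999] F [0.5 1.3 0.1]
190 304 [ 0.439  -0.2575  0.069 ] 0.13695289
180 310 [ 0.4392 -0.2556  0.0775] 0.12820908
165 330 [ 0.4383 -0.2556  0.0898] 0.11643639
450 306 [ 0.514  -0.2971  0.077 ] 0.13172969
465 312 [ 0.5169 -0.2992  0.0808] 0.12837607
192 330 [ 0.434  -0.266   0.0683] 0.14010006
```

View pics/w3.png

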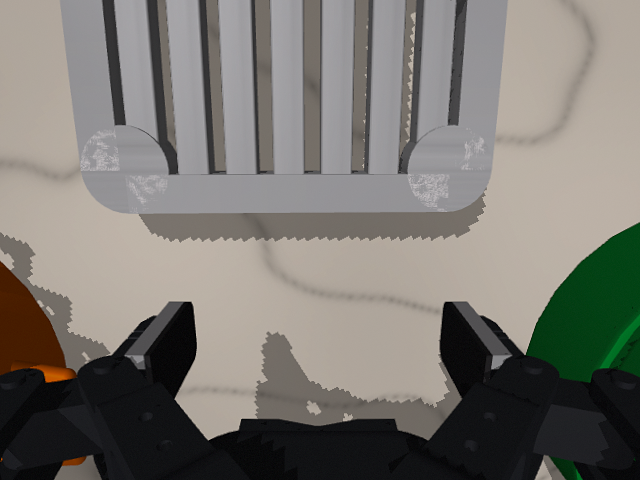

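View pics/s3c.png

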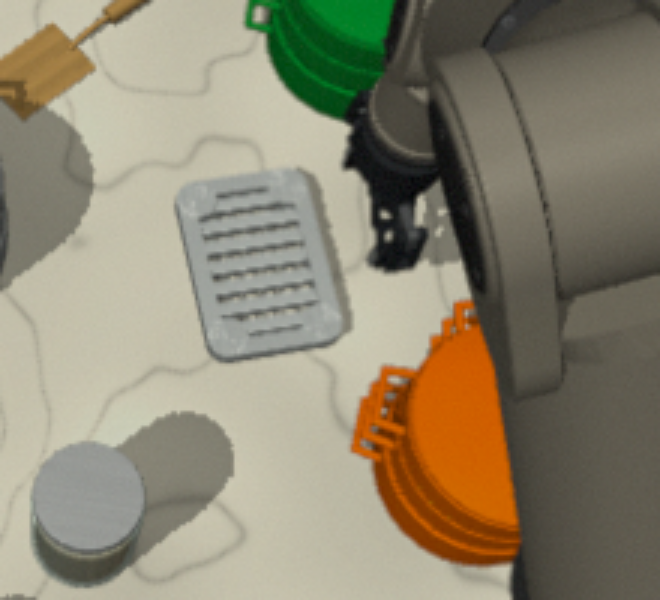

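Request:
{"fn": "arm_command", "kwargs": {"motion": [[[-10,3,-15],-0.4],[[0,0,-15],0],[[0,0,-10],0],[[0,0,-4],0],[[0,0,0],0]]}}

```text
clock: 5.1
tcp_pos: [0.4646, -0.2844, 0.0276]
orientation: [-0.895, 1.537, -1.596]
contact_force: [0.4, 0.7, 0.7]
grip_width: 0.0852
```

Run:
```python
from h import *
st(); f=grab('wrist','w4'); C=cloud(f); print(r.get_obs()['joints'].round(3))
P=C[300:420,100:250].reshape(-1,3); d=f['depth'][300:420,100:250].ravel(); P=P[(d>0)&(d<.145)]; print(np.percentile(P[:,2],[0,1,5,20])); 
for u,v in((190,304),(192,315),(192,330)): print(u,v,C[v,u].round(4))
```

```text
t 5.1 tcp [ 464.6 -284.4   27.6] jaw -29.23 down [ 0.039 -0.015 -0.999] F [0.4 0.7 0.7]
[ 0.082  0.615  0.457  2.071 -0.541  0.526  0.422]
[0.02163509 0.02417465 0.02878942 0.03986879]
190 304 [ 0.4318 -0.2554  0.0251]
192 315 [ 0.4295 -0.2594  0.0239]
192 330 [ 0.4273 -0.2634  0.0259]
```

View pics/w4.png

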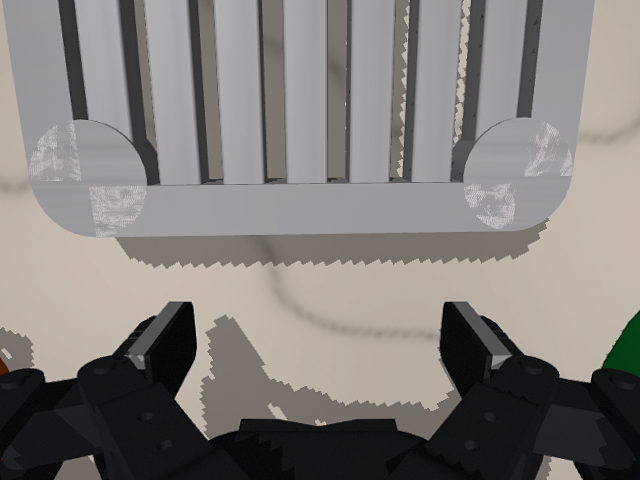

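Request:
{"fn": "arm_command", "kwargs": {"motion": [[[0,0,-5],0],[[0,0,-3],0],[[0,0,-3],0],[[0,0,-2],0],[[0,0,0],0]]}}

```text
clock: 5.78
tcp_pos: [0.4652, -0.2847, 0.0144]
orientation: [-0.894, 1.536, -1.597]
contact_force: [-0.9, -0.2, -0.0]
grip_width: 0.0856
```

Run:
```python
from h import *
st(); f=grab('wrist','w5'); C=cloud(f); print(r.get_obs()['moment'].round(2))
for s in (slice(100,250),slice(430,540)):
    P=C[300:420,s].reshape(-1,3); d=f['depth'][300:420,s].ravel(); P=P[(d>0)&(d<.145)]; print(np.percentile(P[:,2],[0,1,5,20]))
for u,v in((190,304),(192,315),(192,330),(446,304),(446,315)): print(u,v,C[v,u].round(4))
# plan
u=np.array([.9863,-.165]);y=np.array([.165,.9863]); g=np.array([547,52.3])
jaw0=-29.2; c=np.array([506.,-201.5]); print('gap rel',(c-g)@u,(c-g)@y)
```

```text
t 5.78 tcp [ 465.2 -284.7   14.4] jaw -29.22 down [ 0.04  -0.015 -0.999] F [-0.9 -0.2 -0. ]
[-0.    0.01 -0.05]
[0.00808553 0.0109474  0.01547791 0.02662208]
[0.01222843 0.01471903 0.01964025 0.03085065]
190 304 [ 0.432  -0.2558  0.0112]
192 315 [ 0.4302 -0.2596  0.0108]
192 330 [ 0.4276 -0.2639  0.012 ]
446 304 [ 0.5068 -0.297   0.0165]
446 315 [ 0.505  -0.2994  0.0184]
gap rel 1.4387000000000056 -257.08794
```

```bash
cat > plan.py <<'E'
import numpy as np
u=np.array([.9863,-.165]);y=np.array([.165,.9863]); g=np.array([547,52.3])
def tcp(c,h,off):  # c gap frame, h heading to right deg
    h=np.radians(h); fwd=np.array([np.sin(h),np.cos(h)]); rt=np.array([np.cos(h),-np.sin(h)])
    p=c+rt*off[0]+fwd*off[1]; return g+u*p[0]+y*p[1]
def arc(c,h0,L,n,bias,off,h1=0):
    s=np.linspace(0,1,n+1); h=h0+(h1-h0)*s
    T=[tcp(c,h[0],off)]; c=np.array(c,float)
    for i in range(n):
        psi=np.radians((h[i]+h[i+1])/2-bias); c=c+L/n*np.array([np.sin(psi),np.cos(psi)]); T.append(tcp(c,h[i+1],off))
    T=np.array(T); print('start',T[0],'end',T[-1],'c end',c); print(np.diff(T,axis=0).round(1).tolist(),'turn',(h0-h1)/n)
E
python3 -c "
from plan import *
arc((1.4,-257),19.7,90,16,9.5,(4.6,-71))"
```

```text
start [ 475.35619951 -265.63363992] end [ 514.11435537 -183.95621892] c end [   1.94708174 -167.44261425]
[[3.2, 4.7], [3.1, 4.7], [3.0, 4.8], [2.9, 4.9], [2.8, 4.9], [2.7, 5.0], [2.6, 5.0], [2.5, 5.1], [2.4, 5.2], [2.3, 5.2], [2.2, 5.3], [2.0, 5.3], [1.9, 5.3], [1.8, 5.4], [1.7, 5.4], [1.6, 5.5]] turn 1.23125
```

Request:
{"fn": "arm_command", "kwargs": {"motion": [[[3,5,0],0],[[3,5,0],0],[[2,4,0],0],[[0,0,0],0]]}}

```text
clock: 6.32
tcp_pos: [0.4744, -0.2692, 0.0147]
orientation: [-0.894, 1.535, -1.596]
contact_force: [0.4, -0.6, -0.1]
grip_width: 0.0854
```

Request:
{"fn": "arm_command", "kwargs": {"motion": [[[1,3,0],0],[[3.2,4.7,0],1.2],[[3.1,4.7,0],1.2],[[3,4.8,0],1.2],[[2.9,4.9,0],1.2],[[2.8,4.9,0],1.2],[[2.7,5,0],1.2],[[0,0,0],0]]}}

```text
clock: 7.32
tcp_pos: [0.4937, -0.2364, 0.0148]
orientation: [-0.977, 1.443, -1.503]
contact_force: [-0.1, -1.0, 0.7]
grip_width: 0.085
```

```bash
cat >> h.py <<'E'
def tri(tag):
    from plan import u,y,g
    st(); a=grab('wrist',tag)
    for n in('top','scene'):
        f=grab(n,tag+n); C=cloud(f); m=blob(C,(.37,.68,-.35,.35),.017,.05)
        # restrict to bright grey, not dark gripper
        hsv=cv2.cvtColor(f['frame'],cv2.COLOR_RGB2HSV); m&=(hsv[...,2]>80).astype(np.uint8)&(hsv[...,1]<60).astype(np.uint8)
        m=cv2.morphologyEx(m,cv2.MORPH_OPEN,np.ones((3,3)))
        P=onplane(f,hull(m),.026)[:,:2].astype(np.float32); b=cv2.minAreaRect(P); B=cv2.boxPoints(b)
        e=max((B[1]-B[0],B[2]-B[1]),key=np.linalg.norm); e=e*np.sign(e[0]); c=np.array(b[0])*1000
        print(n,'c',c.round(1),'gap',((c-g)@u).round(1),((c-g)@y).round(1),'size',np.round(b[1],3),'head',(-np.degrees(np.arctan2(e[1],e[0]))-9.5).round(2))
E
python3 -c "
from h import *
tri('p1')"
```

```text
t 7.33 tcp [ 493.7 -236.4   14.8] jaw -21.53 down [ 0.043 -0.011 -0.999] F [-0.1 -1.   0.7]
top c [ 516.2 -165.5] gap 5.6 -219.9 size [0.114 0.172] head 12.76
scene c [ 516.8 -169.4] gap 6.8 -223.6 size [0.124 0.174] head 11.53
```

View pics/p1.png

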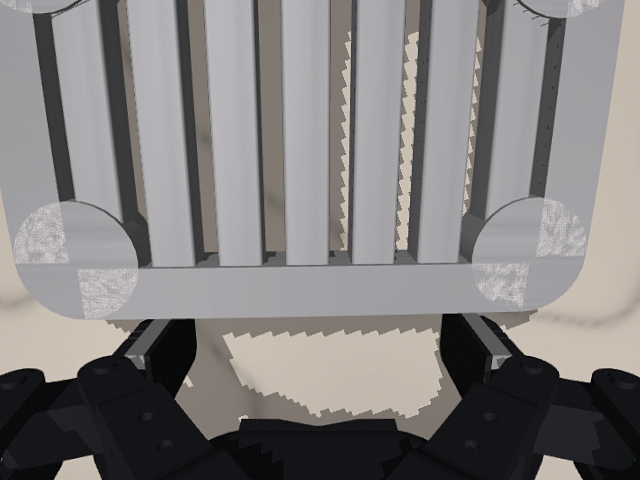

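```bash
python3 -c "
from plan import *
arc((6,-222),12,80,14,10.5,(4.6,-71))"
```

```text
start [ 494.54933764 -235.39565523] end [ 516.06568767 -158.88331449] c end [  -0.26532037 -142.39155667]
[[2.1, 5.3], [2.0, 5.3], [1.9, 5.4], [1.8, 5.4], [1.7, 5.4], [1.7, 5.4], [1.6, 5.5], [1.5, 5.5], [1.4, 5.5], [1.3, 5.5], [1.3, 5.5], [1.2, 5.6], [1.1, 5.6], [1.0, 5.6]] turn 0.8571428571428571
```

Request:
{"fn": "arm_command", "kwargs": {"motion": [[[2.1,5.3,0],0.9],[[2,5.3,0],0.9],[[1.9,5.4,0],0.9],[[1.8,5.4,0],0.9],[[1.7,5.4,0],0.9],[[1.7,5.4,0],0.9],[[1.6,5.5,0],0.9],[[1.5,5.5,0],0.9],[[1.4,5.5,0],0.8],[[1.3,5.5,0],0.8],[[0,0,0],0]]}}

```text
clock: 8.85
tcp_pos: [0.5114, -0.1794, 0.0149]
orientation: [-1.068, 1.33, -1.385]
contact_force: [0.0, 0.1, -0.5]
grip_width: 0.0852
```

```bash
python3 -c "
from h import *
tri('p2')"
```

```text
t 8.85 tcp [ 511.4 -179.4   14.9] jaw -12.22 down [ 0.044 -0.005 -0.999] F [ 0.   0.1 -0.5]
top c [ 522.3 -106.1] gap 1.7 -160.3 size [0.114 0.171] head 2.79
scene c [ 523.4 -110.6] gap 3.6 -164.6 size [0.125 0.173] head 2.58
```

View pics/p2.png

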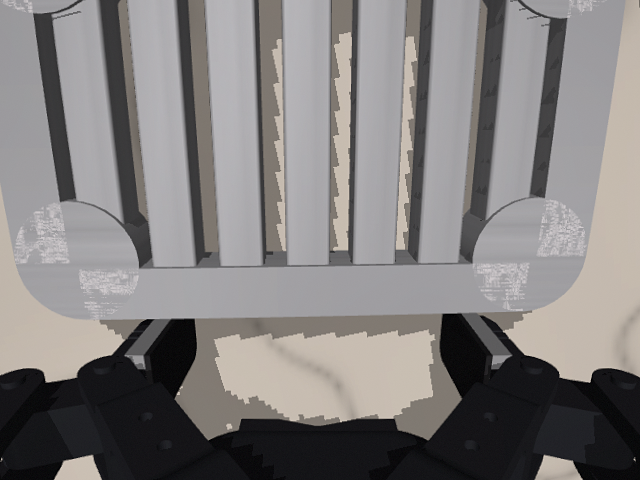

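View pics/p2scene.png

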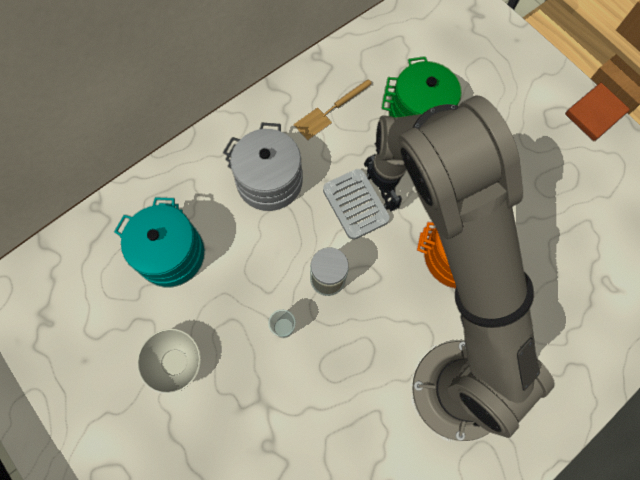

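Run:
```python
from h import *
L=[];J=[]
for n,(u,v) in(('top',(327,161)),('scene',(265,153))):
    f=grab(n,n+'k'); w=f['frame'][v-14:v+14,u-14:u+14].max(2)<60
    ys,xs=np.nonzero(w); p=(xs.mean()+u-14,ys.mean()+v-14); print(n,p,w.sum())
    C=cloud(f); print(C[int(p[1]),int(p[0])])
    d=rays(f,[p])[0]; L.append((f['E'],d)); print([onplane(f,[p],z)[0].round(4) for z in(.150,.155,.16)])
    # outermost lid/body silhouette: z>.02 columns near steamer, far from gap side; print jar circle with z=.14
    c=(.4145,.0746); m=blob(C,(c[0]-.07,c[0]+.07,c[1]-.07,c[1]+.07),.125,.16)
    print('jar',circ(onplane(f,hull(m),.14)[:,:2]))
    m=blob(C,(.60,.84,-.08,.12),.115,.16); hh=hull(m)
    for z in(.125,.13,.135): print('st',z,circ(onplane(f,hh,z)[:,:2]))
(e1,d1),(e2,d2)=L; t=np.linalg.lstsq(np.c_[d1,-d2],e2-e1,rcond=None)[0]; print('knob',e1+t[0]*d1,e2+t[1]*d2)
```

```text
top (np.float64(326.29896907216494), np.float64(160.91752577319588)) 97
[0.72398732 0.02273014 0.15991195]
[array([0.7248, 0.0219, 0.15  ]), array([0.7232, 0.022 , 0.155 ]), array([0.7217, 0.022 , 0.16  ])]
jar (array([0.41345961, 0.07493089]), np.float64(0.04237121133141354))
st 0.125 (array([0.72254138, 0.02257051]), np.float64(0.08777877968609606))
st 0.13 (array([0.72102747, 0.02262037]), np.float64(0.08747069403124828))
st 0.135 (array([0.71951356, 0.02267022]), np.float64(0.08716260837640644))
scene (np.float64(264.5287356321839), np.float64(153.44827586206895)) 87
[0.72490148 0.02354469 0.16103836]
[array([0.7283, 0.0205, 0.15  ]), array([0.726 , 0.0218, 0.155 ]), array([0.7236, 0.023 , 0.16  ])]
jar (array([0.4150802 , 0.07490434]), np.float64(0.04312681397454139))
st 0.125 (array([0.72907325, 0.02044554]), np.float64(0.09215033322031857))
st 0.13 (array([0.72678461, 0.02166225]), np.float64(0.09174155989078601))
st 0.135 (array([0.72449596, 0.02287896]), np.float64(0.09133278656125444))
knob [0.72170387 0.02202073 0.15996667] [0.72339832 0.02314207 0.1604797 ]
```

```bash
sed -i 's/^u=.*/t=np.radians(9.6);u=np.array([np.cos(t),-np.sin(t)]);y=np.array([np.sin(t),np.cos(t)]); g=np.array([546.7,52.4])/' plan.py; python3 -c "
from plan import *
arc((2.9,-163),2.6,46,8,5,(4.2,-71.4))"
```

```text
start [ 511.39263908 -179.47604241] end [ 519.33803497 -134.14906408] c end [-6.82354677e-02 -1.17099759e+02]
[[1.1, 5.6], [1.1, 5.7], [1.0, 5.7], [1.0, 5.7], [1.0, 5.7], [0.9, 5.7], [0.9, 5.7], [0.9, 5.7]] turn 0.325
```

Request:
{"fn": "arm_command", "kwargs": {"motion": [[[1.1,5.6,0],0.3],[[1.1,5.7,0],0.3],[[1,5.7,0],0.3],[[1,5.7,0],0.3],[[1,5.7,0],0.3],[[0.9,5.7,0],0.3],[[0.9,5.7,0],0.4],[[0,0,0],0]]}}

```text
clock: 10.1
tcp_pos: [0.5184, -0.1388, 0.0149]
orientation: [-1.089, 1.301, -1.359]
contact_force: [-0.3, -0.4, -0.5]
grip_width: 0.0854
```

```bash
python3 -c "
from h import *
tri('p3')"
```

```text
t 10.1 tcp [ 518.4 -138.8   14.9] jaw -10.0 down [ 0.045 -0.006 -0.999] F [-0.3 -0.4 -0.5]
top c [528.8 -62.5] gap 1.5 -116.2 size [0.108 0.167] head 0.6
scene c [527.4 -68.4] gap 1.2 -122.4 size [0.123 0.172] head 0.8
```

View pics/p3.png

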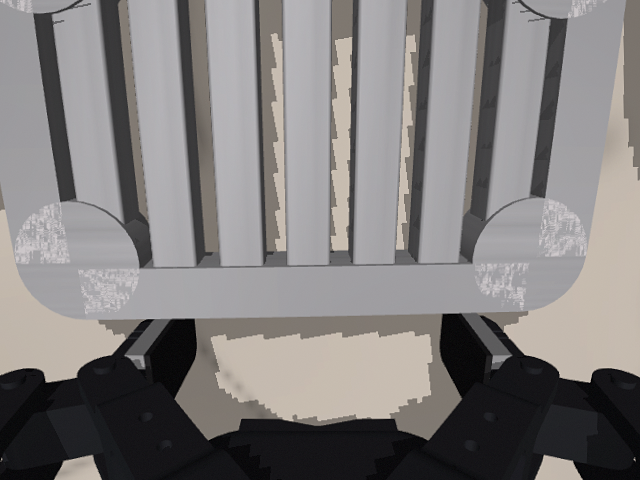

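Request:
{"fn": "arm_command", "kwargs": {"motion": [[[0.9,5.5,0],0.1],[[0.9,5.5,0],0.1],[[0.8,5.5,0],0.1],[[0.9,5.5,0],0.1],[[0.9,5.5,0],0],[[0.8,5.5,0],0],[[0.9,5.5,0],0],[[0.9,5.5,0],0],[[0.9,5.5,0],0],[[0.9,5.5,0],0]]}}

```text
clock: 11.5
tcp_pos: [0.5271, -0.0825, 0.015]
orientation: [-1.093, 1.297, -1.357]
contact_force: [-1.1, -4.3, -0.1]
grip_width: 0.0856
```

```bash
python3 -c "
from h import *
tri('p4')
f=cv2.imread('pics/p4top.png');cv2.imwrite('pics/p4c.png',cv2.resize(f[120:340,230:470],None,fx=2.5,fy=2.5))"
```

```text
t 11.5 tcp [527.1 -82.5  15. ] jaw -9.75 down [ 0.044 -0.007 -0.999] F [-1.1 -4.3 -0.1]
top c [549.7  21.2] gap 8.1 -30.3 size [0.086 0.185] head 18.6
scene c [537.3 -11.6] gap 1.4 -64.6 size [0.123 0.171] head 0.53
```

View pics/p4c.png

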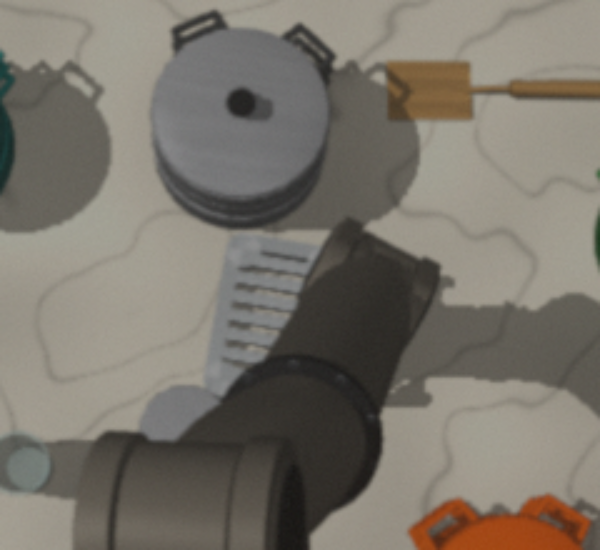

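View pics/p4.png

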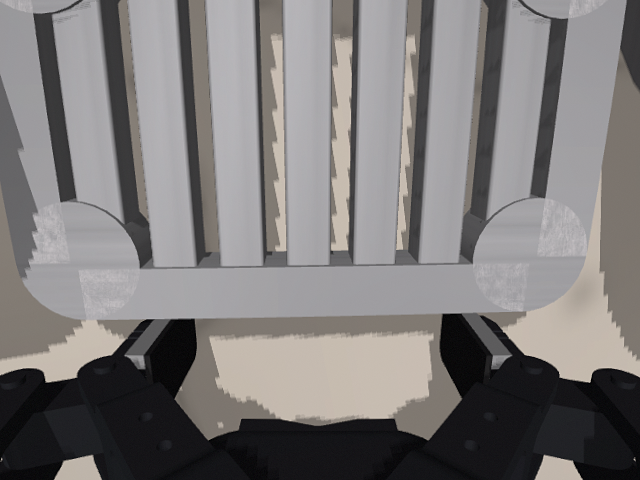

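Run:
```python
from h import *
print(r.get_obs()['joints'].round(2))
for n in('top','scene'):
    C=cloud(grab(n,n+'a')).reshape(-1,3)
    for x in np.arange(.64,.2,-.04):
        print('%.2f '%x+' '.join('%4d'%(1000*np.median(q[:,2])) if len(q:=D[(D[:,2]>.03)]) else '   .' for yy in np.arange(.16,-.24,-.04) for D in [C[(abs(C[:,0]-x)<.01)&(abs(C[:,1]-yy)<.01)]]))
```

```text
[-0.27  0.61  0.39  2.1  -0.49  0.47  0.32]
0.64    .    .   49  103  101    .    .    .    .    .
0.60    .    .    .   30   30   33    .    .    .    .
0.56    .    .    .   31   30  350  345    .    .    .
0.52    .    .    .   31   32  401  400  365    .    .
0.48    .    .    .   31    .  485  457  379    .    .
0.44    .  140  139  139  552  560  500    .    .    .
0.40    .  135  139  620  642  636  536    .    .    .
0.36    .    .  742  727  700  642    .    .    .    .
0.32    .  768  771  780  756  602    .    .  109  132
0.28    .  761  763  774  741    .    .    .  131  138
0.24    .    .  708  718  708    .    .    .  133  139
0.64    .    .   77   91   93    .    .    .    .    .
0.60    .    .    .    .   30   30   84    .    .    .
0.56    .    .    .   30   30  340   82    .    .    .
0.52    .    .    .   31    .  304  401  373    .    .
0.48    .    .    .   31    .  483  132    .    .    .
0.44    .  112  140  139  531  554    .    .    .    .
0.40    .   95  139  142  637  638    .    .    .    .
0.36    .    .  749  726  708    .    .    .    .    .
0.32    .  760  772  781    .    .    .    .    .    .
0.28    .  750  762  775    .    .    .    .    .    .
0.24    .    .  691  717  717    .    .    .    .    .
```

View pics/scenea.png

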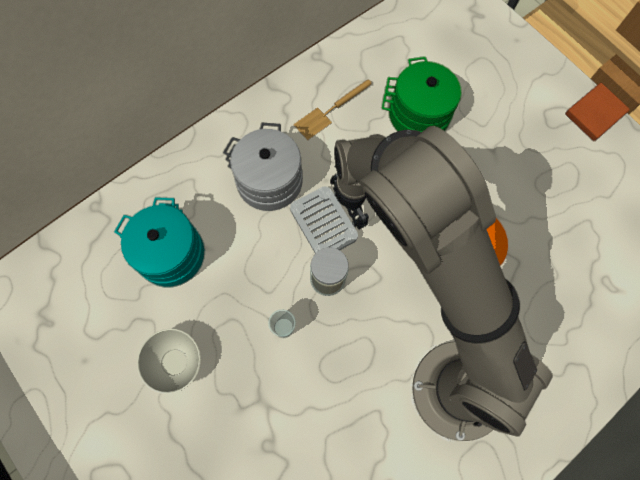

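Request:
{"fn": "arm_command", "kwargs": {"motion": [[[0.9,5.5,0],0.1],[[0.9,5.5,0],0],[[0.9,5.5,0],0],[[0.9,5.5,0],0],[[0.9,5.5,0],0],[[0.9,5.5,0],0]]}}

```text
clock: 12.5
tcp_pos: [0.5324, -0.0491, 0.015]
orientation: [-1.094, 1.297, -1.357]
contact_force: [-1.0, -3.7, 0.2]
grip_width: 0.0857
```

```bash
python3 -c "
from h import *
tri('p5'); f=cv2.imread('pics/p5scene.png');cv2.imwrite('pics/p5c.png',cv2.resize(f[120:320,220:420],None,fx=3,fy=3))"
```

```text
t 12.5 tcp [532.4 -49.1  15. ] jaw -9.73 down [ 0.044 -0.008 -0.999] F [-1.  -3.7  0.2]
top c [546.1  40.9] gap 1.3 -11.4 size [0.084 0.166] head 1.18
scene c [542.7  21.2] gap 1.3 -31.5 size [0.123 0.171] head 0.0
```

View pics/p5c.png

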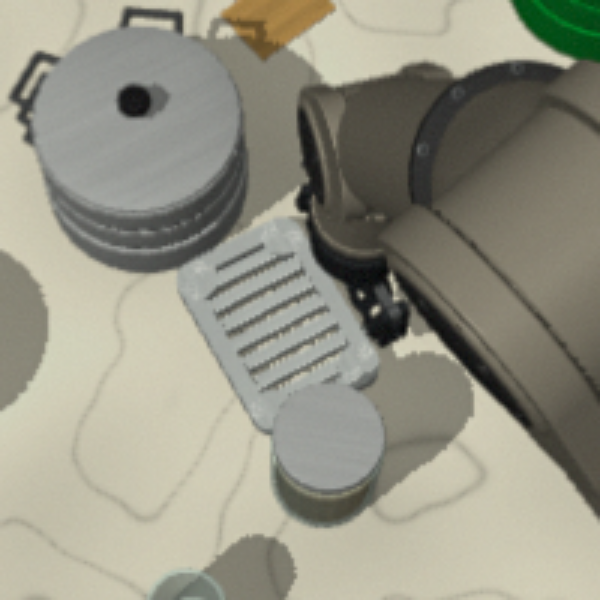

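View pics/p5.png

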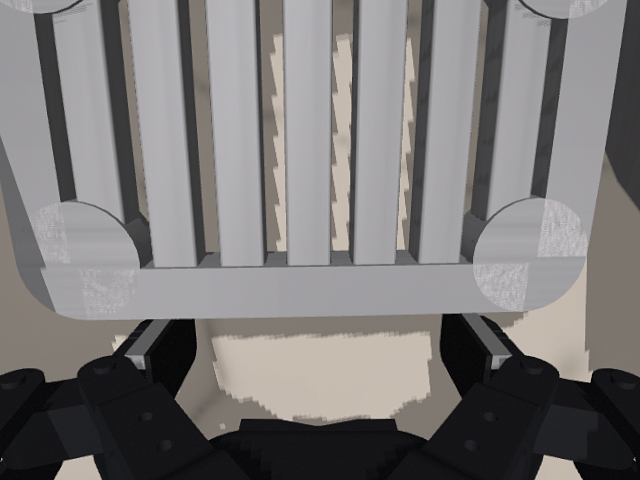

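Request:
{"fn": "arm_command", "kwargs": {"motion": [[[0.9,5.5,0],0.1],[[0.9,5.5,0],0],[[0.9,5.5,0],0],[[0.9,5.5,0],0],[[0.9,5.5,0],0],[[0.9,5.5,0],0],[[0.9,5.5,0],0],[[0.9,5.5,0],0],[[0.9,5.5,0],0],[[0.9,5.5,0],0]]}}

```text
clock: 13.9
tcp_pos: [0.5417, 0.009, 0.015]
orientation: [-1.095, 1.296, -1.356]
contact_force: [-0.1, -3.6, 1.0]
grip_width: 0.0854
```

```bash
python3 -c "
from h import *
tri('p6'); f=cv2.imread('pics/p6scene.png');cv2.imwrite('pics/p6c.png',cv2.resize(f[120:320,220:420],None,fx=3,fy=3))"
```

```text
t 13.9 tcp [541.7   9.   15. ] jaw -9.65 down [ 0.044 -0.008 -0.999] F [-0.1 -3.6  1. ]
top c [557.2 107.4] gap 1.1 56.0 size [0.066 0.165] head 0.81
scene c [551.3  79.5] gap -0.0 27.5 size [0.122 0.172] head -0.07
```

View pics/p6c.png

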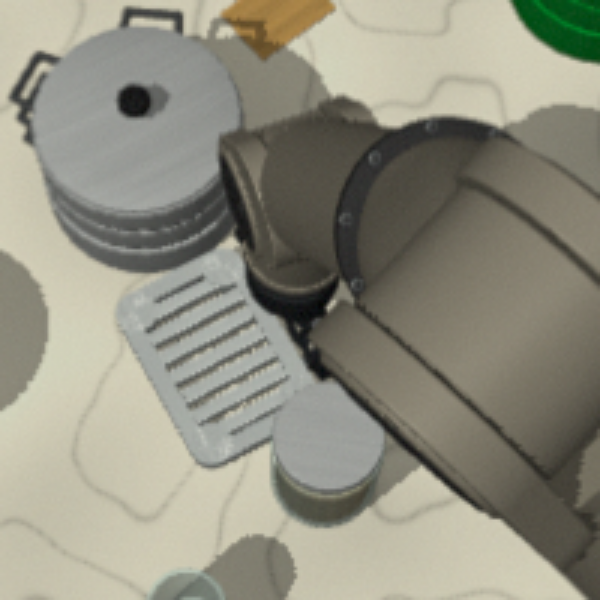

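Run:
```python
from h import *
f=grab('scene','sb'); C=cloud(f)
for u,v in((297,170),(300,185),(303,200),(306,166),(310,210),(320,215)): print(u,v,C[v,u].round(3))
D=C.reshape(-1,3); m=(D[:,2]>.18)&(D[:,2]<.5)&(D[:,0]>.5); print(D[m].max(0), np.percentile(D[m],[0,2,5],axis=0))
```

```text
297 170 [0.558 0.048 0.371]
300 185 [0.213 0.295 1.252]
303 200 [0.517 0.067 0.325]
306 166 [0.545 0.036 0.393]
310 210 [0.52  0.046 0.231]
320 215 [0.503 0.031 0.209]
[1.43587336 0.38756167 0.46624378] [[ 5.00008436e-01 -4.04178466e-02  1.80040626e-01]
 [ 5.02573682e-01 -2.37583266e-02  1.83020765e-01]
 [ 5.06339183e-01 -1.83029542e-06  1.86668826e-01]]
```

Wrist housing is well above and inside the gap. Continuing.

Request:
{"fn": "arm_command", "kwargs": {"motion": [[[0.9,5.5,0],0],[[0.9,5.5,0],0],[[0.9,5.5,0],0],[[0.9,5.5,0],0],[[0.9,5.5,0],0],[[0.9,5.5,0],0],[[0.9,5.5,0],0],[[0.9,5.5,0],0],[[0.9,5.5,0],0],[[0.5,3,0],0],[[0,0,0],0]]}}

```text
clock: 15.48
tcp_pos: [0.5506, 0.0646, 0.015]
orientation: [-1.095, 1.296, -1.356]
contact_force: [-0.3, -2.7, 0.9]
grip_width: 0.0856
```

```bash
python3 -c "
from h import *
tri('p7')"
```

```text
t 15.47 tcp [550.6  64.6  15. ] jaw -9.66 down [ 0.044 -0.009 -0.999] F [-0.3 -2.7  0.9]
top c [567.  171.8] gap 0.1 121.2 size [0.046 0.166] head 3.16
scene c [560.1 134. ] gap -0.4 82.7 size [0.122 0.173] head 0.21
```

View pics/p7scene.png

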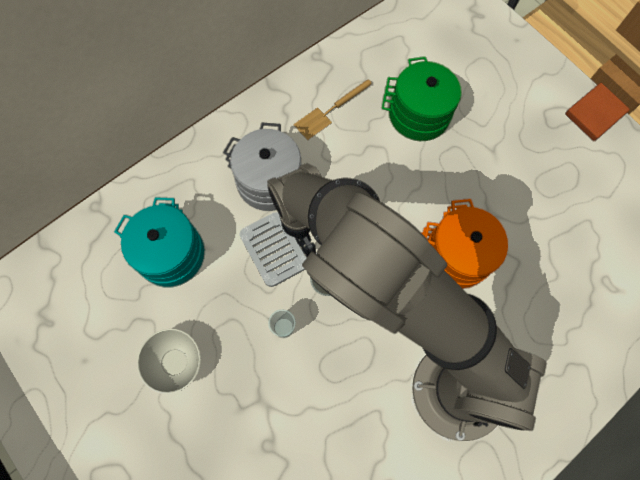

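Rear edge is about 22 mm past the line. Now backing off and lifting clear.

Request:
{"fn": "arm_command", "kwargs": {"motion": [[[-0.9,-5.5,0],0],[[-2,-12,0],0],[[-2.5,-15,0],0],[[-2.5,-15,5],0],[[0,0,25],0],[[0,0,35],0],[[0,0,35],0],[[0,0,35],0],[[0,0,30],0],[[0,-20,0],0],[[0,-40,0],0],[[0,-40,0],0],[[0,-20,0],0],[[0,0,0],0],[[0,0,0],0]]}}

```text
clock: 17.5
tcp_pos: [0.5367, -0.1213, 0.1885]
orientation: [-1.086, 1.306, -1.364]
contact_force: [0.9, 0.8, -0.4]
grip_width: 0.0857
```

```bash
python3 -c "
from h import *
tri('p8')
for n in('top','scene'):
    f=grab(n,n+'z');C=cloud(f)
    for k,b in(('bowl',(.38,.6,.38,.62)),('glass',(.34,.45,.17,.3))):
        m=blob(C,b,.03,.1); print(n,k,np.median(C[m>0],axis=0).round(3))
    m=blob(C,(.37,.68,.06,.25),.017,.05); print('tri z',np.percentile(C[m>0][:,2],[10,50,90]))"
```

```text
t 17.5 tcp [ 536.7 -121.3  188.5] jaw -10.39 down [ 0.045 -0.006 -0.999] F [ 0.9  0.8 -0.4]
top c [557.9 134.2] gap -2.6 82.6 size [0.118 0.17 ] head 0.13
scene c [559.9 134.5] gap -0.7 83.2 size [0.12  0.173] head 0.14
top bowl [0.497 0.523 0.049]
top glass [0.391 0.247 0.077]
tri z [0.02004708 0.02417828 0.02879217]
scene bowl [0.51  0.513 0.049]
scene glass [0.402 0.234 0.078]
tri z [0.0215064  0.02523632 0.02880887]
```

View pics/p8top.png

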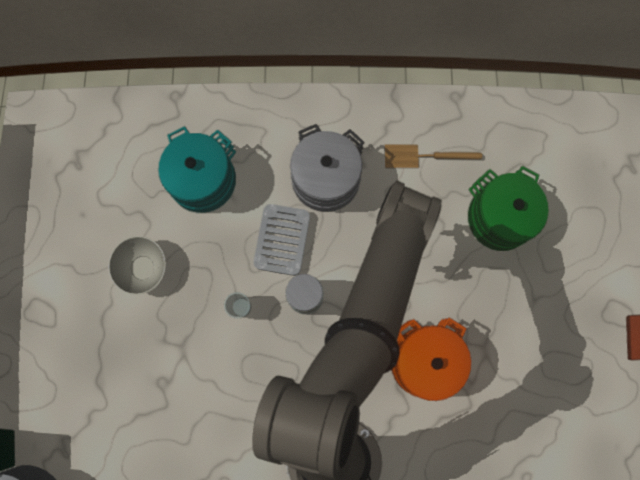

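The trivet sits at (283,240) in the top view, wholly past the steamer–jar line. The bowl (138,265), glass (238,305) and spatula have not moved, and the arm is clear.

```bash
python3 -c "
from h import *
r.hand_in(); st()"
```

```text
the job is handed in; nothing more can be done
the job is handed in; nothing more can be done
```

I pushed the trivet through the gap between the steel steamer and the jar with the open fingers. I turned it by about 20° on the way in to line it up, then handed the job in at about 17.5 s.

**Final position:** in both fixed cameras the trivet's centre is about 83 mm past the narrowest line, so its trailing edge is about 23 mm clear. It points within about 0.2° of the passage. Its top reads 24–25 mm high, against a true 26 mm, so it is flat on its feet.

**Forces:** the wrist force at the end of each move was 4.5 N or less. I did not read it during the moves. I saw no sign of the trivet jamming or the robot bumping anything.

**Bystanders:** the bowl, tea glass and spatula look unmoved in the pictures. I did not measure their positions before and after.

**Disagreements:**
- The top and scene cameras differed by about 2 mm on the trivet's final sideways position (-2.6 and -0.7 mm from the centre line).
- During the push the arm hid part of the trivet from the top camera. I discarded those top-view fits and relied on the scene camera and the gripper pose, which differed by up to about 2 mm sideways.

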